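# Open the adhesive bottle whose thread hand is unknown

## Task

The battery packs are to be glued: open the adhesive bottle that has the orange cap. These square bottles come with right-hand or left-hand threads and the outside does not tell which, so grip the cap, try it one way, and if it comes up hard against its stop turn it the other way until it is unscrewed; do not tear it upwards over the thread. Then lift the cap straight off and finish holding it in the gripper, level, well clear above its own bottle; leave the grey-capped bottle closed and do not knock over or shift the things standing around.

Things in the scene. Friction and masses are not known exactly. Their poses are not given: they have to be found in the camera images.
- cap_orange: Orange ribbed screw cap, 46 mm across, 25 mm high, about 40 g, closed on one of the two bottles (either pocket). Origin: centre of its lower edge, z up its axis; closed, the origin is 96 mm and the top 121 mm above the bench, and its x axis is parallel to the rack's. Side play on the neck about 1 mm. Grip it across the ribs from above, at any yaw. Thread: see point cap_orange_top.
- cap_orange_top (a point): Centre of the orange cap's top. Thread hand unknown, differs from case to case. Opening way: light drag (below 0.2 N m), rises 14.4 mm per turn, free to lift from 68 degrees, stop at 90; about 78 is right. Closing way: hard stop within 3 degrees (a firm grip of 45 N then feels over 0.4 N m). Opening is anticlockwise from above for a right-hand thread, clockwise for a left-hand one.
- cap_grey: The same cap in grey, closed on the other bottle, 140 mm from the orange one. Leave it alone. Origin as for the orange cap.
- rack: Dark steel bottle rack fixed to the bench, plate 92 x 236 x 8 mm with two square pockets (66 mm outside, walls up to 38 mm above the bench) that keep two alike white 60 mm square bottles from turning or lifting. Origin on the bench under the plate's centre; y along the row of two, z up. Bottle shoulders end at 95 mm, the open neck's rim at 117 mm above the bench.
- seat_left (a point): Axis of the bottle at the rack's +y end, at the root of its neck, 95 mm above the bench.
- seat_right (a point): Axis of the bottle at the rack's -y end, at the root of its neck, 95 mm above the bench.
- pack: Blue battery pack of six cells, 43 x 57 x 72 mm, standing loose in front of the rack. Origin at the centre of its underside, z up.
- cell: Blue round cell, 18 mm across, 65 mm high, standing loose on end beside the rack. Origin at the centre of its underside, z up.
- flux_bottle: White squeeze bottle with violet tip, 36 mm across, 123 mm high, standing loose behind the rack. Origin at the centre of its underside, z up.
There are look-alikes about, which are no part of the job. Of the things that look like the cap_orange, the smallest one is meant. Leave any brown look-alike of the pack alone.

How it is judged (in metres and radians):
On the way, in this order (a step that is already met when the one before it is completed fails the run):
1. the orange cap has been turned at least 60 degrees from closed while still down on its neck (angle between the x axis of cap_orange and the x axis of rack, either way round above 1.05 rad and height (world z) of cap_orange below 0.104 m and (horizontal distance between cap_orange and seat_left below 0.006 m or horizontal distance between cap_orange and seat_right below 0.006 m)), for 0.1 s.
2. the orange cap is lifted off, held by the fingers (height (world z) of cap_orange above 0.136 m and contact force between cap_orange and the fingers above 1 N), for 0.2 s.
At the end, for the whole second after the job is handed in: Orange cap held still by the fingers, its origin over 136 mm above the bench, within 45 mm sideways of its own bottle's axis, tilted under 0.2 rad; grey cap still down and closed (turned under 0.3 rad); pack, cell and flux bottle upright (all of step 2 and angle between each of cap_orange, pack, cell, flux_bottle's own z axis and vertical below 0.2 rad and linear speed of cap_orange below 0.03 m/s and (horizontal distance between cap_orange and seat_left below 0.045 m or horizontal distance between cap_orange and seat_right below 0.045 m) and horizontal distance between cap_orange and cap_grey above 0.09 m and height (world z) of cap_grey below 0.102 m and angle between the x axis of cap_grey and the x axis of rack, either way round below 0.3 rad); the arm keeps its last pose, push and grip.
It fails at once if the orange cap was torn up over the thread without being unscrewed (height (world z) of cap_orange between 0.1015 and 0.108 m and angle between the x axis of cap_orange and the x axis of rack, either way round below 0.7 rad).
It fails at once if the grey cap was turned or lifted (angle between the x axis of cap_grey and the x axis of rack, either way round above 0.3 rad or distance of cap_grey from where it was at the start of the episode above 0.008 m).
It fails at once if a thing standing around was knocked over or shifted by more than 30 mm (distance of any of pack, cell, flux_bottle from where it was at the start of the episode above 0.03 m).
It also fails if it takes over 38 s, if anything falls off the work surface, if the arm or the gripper's body presses on something with over 40 N, if the wrist force passes 120 N, or if a joint passes its speed limit or range.

## Robot

A 6-joint arm with a two-finger parallel gripper is mounted at the origin on a cart in front of the work surface, level with it; the furniture and walls round the work are solid. World frame = base frame: x ahead of the robot, y to its left, z up, the work surface at z = 0. Lengths are in mm, angles in rad, forces in N, time in s.
With the tool pointing down it reaches from about 350 to 800 mm from the base axis. Payload 7.3 kg.
Tool frame: the origin (TCP) lies at the very end of the fingers, on their centre line; the grasp point (between the pads) lies 19 mm behind it (robot.hold_point_z is the z of the grasp point in the tool frame, in mm); z points along the fingers, y is the line along which they close (so a half turn about z gives the same grasp; the last joint's range is limited). The gripper opens to 85 mm and grips with 20 to 120 N. Pads are 22 mm wide; open, the fingers measure 114 mm over their backs; the gripper's body (76 mm by 85 mm) begins 54 mm behind the grasp point. The pads swing forward as they close: fully open they stand 13 mm farther back than shut.
Start: joints at [1.041, 0.342, 1.524, -0, 1.275, -0.146], TCP at [196.573, 486.832, 210.922] pointing down, gripper open.
Joint ranges: [-2.53, 2.53], [-0.77, 2.02], [0.04, 2.7], [-1, 4.14], [0.28, 2.66], [-3.11, 3.11]. Speed limits (rad/s): [2.57, 2.57, 3.14, 3.14, 3.14, 3.14].

## Interface

Orientations are given as [roll, pitch, yaw] about the fixed x, y, z axes, in that order (R = Rz(yaw) Ry(pitch) Rx(roll)).
In Python, from station import readout, eyes, workorder, robot gives the robot as it stands.
- The arm moves only by the tool drive_tool, never from a script. Its argument "moves" is a list of rows, each a list of 4 numbers: the shift along the world's x, y, z in m, then the turn about the world's z in degrees. In form: [[dx, dy, dz, twist], ...]. A call has 1 to 20 rows; each row shifts and turns the commanded pose from where the row before left it; what a row does not reach is not made up. A row lasts 1/10 s, in which the tool goes at most 50 mm and 8.59 degrees, less where a joint would pass 70% of its speed; a pose out of reach is approached as far as the arm can. A call with a gripper value outside its range is refused whole. "fingers" is the finger opening in m, from 0 to 0.0854, set as the call begins (left out, the last holds). The fingers move at their own pace and stop on an object; the grip force is fixed at half the most. Time passes only in rows, so rows that do not move let the fingers close. It gives the time, the measured TCP pose, the force, the opening and the grip force at its end, in the units of the state.
- readout.sense(): the state, without advancing time (a new reading comes with each control period).
- eyes.snapshot(name): name is "scene" or "top"; returns a dict with "pixels" (420x560x3 uint8, red, green, blue), "fx", "fy", "cx", "cy" (pixels), "origin" and "attitude" of the camera in the world. Camera axes: x right, y up, looking along -z (the intrinsics and any distortion apply to the point x, -y, -z); pixel columns grow to the right and rows downward; lengths in mm; the calibration is good to about 2 mm. A picture is of the moment at which its call begins. There is no depth.
- workorder.hand_in(): hands the job in; it is judged then, once.
The state is a dict: "t": time; "joints": joint angles; "qvel": joint speeds; "tau": joint torques, N m; "eef_pos": TCP position; "tool_rot": TCP orientation; "force": force on the tool from outside, world axes, zero at the start; "moment": the same for the moment, N m; "gripper_width": finger opening in mm; "grip_force": force on a finger pad.
Only numpy, scipy, OpenCV 4.12 (cv2) and the standard library are available. Lean on these libraries where they do the work, as an engineer would, in place of code of your own. Each camera call takes 0.05 s, during which the arm holds its last target. There are 200 camera calls.

## Working session

There is one attempt and no reset: what is moved stays moved. The work goes in short steps, Python scripts to look and compute and a tool call to move; the robot and the scene stay as the last step left them, time stands still between calls to the robot, and variables do not carry over. Pictures are saved under pics/ and viewed, at most 11 in all, crops included, and the job is handed in when it is done.

Besides the shell and the picture viewer there is one more tool, called as name([rows], argument=value, ...), one row to a line, values as JSON. drive_tool: Moves the arm, as the interface text tells. Its arguments: {"type":"object","properties":{"moves":{"type":"array","items":{"type":"array","items":{"type":"number"}}},"fingers":{"type":"number"}},"required":["moves"]}

```bash
mkdir -p pics
cat > h.py <<'E'
import numpy as np, cv2, pickle
from station import readout, eyes, workorder, robot
def snap(n,f):
    s=eyes.snapshot(n); pickle.dump(s,open(f'pics/{f}.pkl','wb'))
    cv2.imwrite(f'pics/{f}.png',cv2.cvtColor(s['pixels'],cv2.COLOR_RGB2BGR)); return s
def load(f): return pickle.load(open(f'pics/{f}.pkl','rb'))
E
python3 - <<'E'
from h import *
for n in('scene','top'):
    s=snap(n,n+'0'); print({k:v for k,v in s.items() if k!='pixels'})
print(readout.sense())
a=[cv2.imread(f'pics/{n}0.png') for n in('scene','top')]
E
```

```text
{'fx': 540.8368770945085, 'fy': 540.8368770945085, 'cx': 276.62987586414323, 'cy': 201.80497441382602, 'origin': array([-323.78403437, -586.29808917,  674.87050292]), 'attitude': array([ 1.07627025,  0.00437695, -0.96749195])}
{'fx': 461.72318493863224, 'fy': 461.72318493863224, 'cx': 274.4337175768351, 'cy': 207.80946437018937, 'origin': array([ 334.84836707,   -7.66877175, 1129.64731828]), 'attitude': array([ 0.19216565,  0.01456769, -1.55030066])}
{'t': 0.1, 'joints': array([ 1.04099841e+00,  3.42673772e-01,  1.52489123e+00, -1.12298767e-06,
        1.27541101e+00, -1.46003735e-01]), 'qvel': array([-4.05688927e-04, -2.30764871e-03, -1.61963400e-03,  1.63914299e-03,
       -9.32675511e-04, -6.59769932e-05]), 'tau': array([ 2.00700677e-03, -4.34451091e+01, -2.46490234e+01, -1.40766833e-04,
        4.67437349e-03, -8.18331984e-06]), 'eef_pos': array([196.37197736, 486.48751127, 210.29528556]), 'tool_rot': array([-3.14022386e+00, -2.00195965e-04,  2.75779866e+00]), 'force': array([ 0.44222121, -0.89520378, -0.05836342]), 'moment': array([-0.00564837,  0.05910304,  0.02741393]), 'grip_force': 0.0, 'gripper_width': 85.69748185092598}
```

View pics/scene0.png

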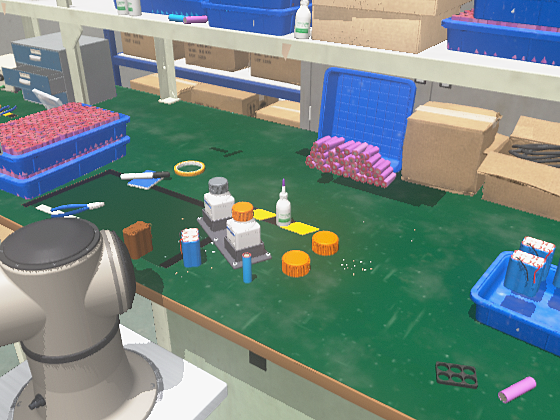

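View pics/top0.png

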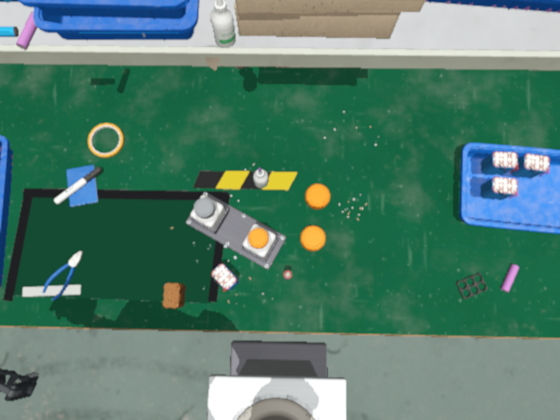

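Scene view: orange cap on a bottle at (242,211), grey cap at (218,186), and loose orange lids at (296,263) and (325,243). In the top view the bottle cap is at (258,238), the lids at (313,238) and (318,196), and the grey cap at (207,209). The one meant is the cap on the bottle: it is the smallest, and it is closed on a neck in the rack. Next I triangulate it and confirm with a crop.

```bash
cat >> h.py <<'E'
from scipy.spatial.transform import Rotation as Ro
def ray(s,u,v):
    d=np.array([(u-s['cx'])/s['fx'],-(v-s['cy'])/s['fy'],-1.]); return s['origin'],Ro.from_euler('xyz',s['attitude']).apply(d)
def onz(s,u,v,z):
    o,d=ray(s,u,v); return o+d*(z-o[2])/d[2]
def proj(s,p):
    q=Ro.from_euler('xyz',s['attitude']).inv().apply(np.array(p)-s['origin']); return s['cx']+s['fx']*q[0]/-q[2], s['cy']-s['fy']*q[1]/-q[2]
def tri(s1,p1,s2,p2):
    o,d=ray(s1,*p1);e,f=ray(s2,*p2); A=np.c_[d,-f]; t=np.linalg.lstsq(A,e-o,rcond=None)[0]
    a=o+d*t[0];b=e+f*t[1]; return (a+b)/2,np.linalg.norm(a-b)
def orange(s):
    h=cv2.cvtColor(s['pixels'],cv2.COLOR_RGB2HSV); m=cv2.inRange(h,(8,170,120),(20,255,255))
    n,l,st,c=cv2.connectedComponentsWithStats(m); return [(c[i].round(1),st[i].tolist()) for i in range(1,n) if st[i][4]>60],m
E
python3 - <<'E'
from h import *
S,T=load('scene0'),load('top0')
for s in(S,T): print(*orange(s)[0],sep='\n')
print('tcp px',proj(T,[196,487,211]))
a=cv2.cvtColor(S['pixels'],cv2.COLOR_RGB2BGR)[165:295,175:345]; b=cv2.cvtColor(T['pixels'],cv2.COLOR_RGB2BGR)[160:290,180:350]
cv2.imwrite('pics/crop1.png',np.hstack([cv2.resize(x,(400,306),interpolation=cv2.INTER_CUBIC) for x in(a,b)]))
E
```

```text
(array([188.7, 172.9]), [175, 168, 29, 8, 65])
(array([242.1, 210.8]), [232, 202, 21, 19, 316])
(array([324.6, 245.2]), [312, 231, 27, 25, 371])
(array([294.8, 264.4]), [282, 250, 28, 27, 509])
(array([317.2, 195.9]), [305, 184, 25, 25, 492])
(array([312.4, 237.8]), [300, 226, 25, 25, 497])
(array([258. , 237.9]), [249, 229, 19, 19, 279])
tcp px (np.float64(21.698772713124384), np.float64(366.10362747603085))
```

View pics/crop1.png

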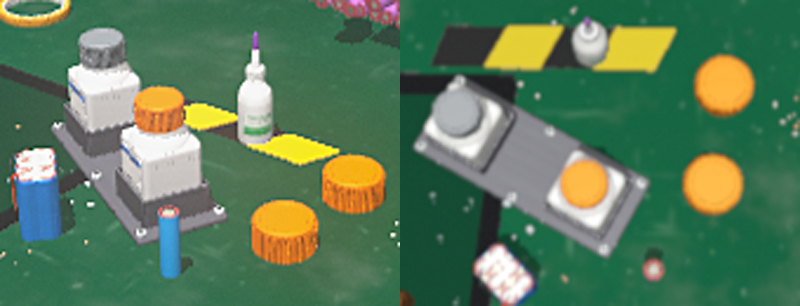

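The crop confirms it: the 46 mm cap on the right-hand bottle (scene (242,211), top (258,238)) is visibly smaller than the two loose lids, which span 25 px against 19 px in the top view.

Run:
```python
from h import *
S,T=load('scene0'),load('top0')
bb=lambda c:(c[1][0]+(c[1][2]-1)/2,c[1][1]+(c[1][3]-1)/2)
cs=bb([c for c in orange(S)[0] if abs(c[0][0]-242)<4][0]); ct=bb([c for c in orange(T)[0] if abs(c[0][0]-258)<4][0])
print(cs,ct,tri(S,cs,T,ct))
print('proj check',proj(S,onz(T,*ct,110)))
# top-face edge in scene: topmost row of blob vs bottom
def gcen(s,box):
    x0,y0,x1,y1=box;h=cv2.cvtColor(s['pixels'][y0:y1,x0:x1],cv2.COLOR_RGB2HSV)
    m=cv2.inRange(h,(0,0,60),(180,60,170)); n,l,st,c=cv2.connectedComponentsWithStats(m);i=1+np.argmax(st[1:,4]);return st[i],c[i]+[x0,y0]
print('grey',gcen(S,(205,174,232,196)),gcen(T,(195,195,220,222)))
print('grey~',tri(S,(218,186),T,(207,209)),'flux tip',tri(S,(284,181),T,(259,171)),'cell top',tri(S,(247,255),T,(288,270)), 'pack', onz(T,224,277,72))
```

```text
(242.0, 211.0) (258.0, 238.0) (array([463.17143274,  47.29717599, 109.73434714]), np.float64(2.382627978775801))
proj check (np.float64(243.1064620777713), np.float64(210.82006341341275))
grey (array([  3,   4,  24,  18, 192], dtype=int32), array([218.75      , 188.35416667])) (array([  2,   0,  23,  24, 157], dtype=int32), array([210.91082803, 205.54140127]))
grey~ (array([525.82567414, 164.90744223, 110.36248921]), np.float64(4.822085198083789)) flux tip (array([616.93114067,  46.29562744, 118.41857561]), np.float64(3.9326682592958946)) cell top (array([395.14532553, -19.20191115,  60.34316984]), np.float64(7.324649252177703)) pack [378.20394143 123.21878223  72.        ]
```

drive_tool([
  [0.019,-0.0314,0,0],
  [0.019,-0.0314,0,0],
  [0.019,-0.0314,0,0],
  [0.019,-0.0314,0,0],
  [0.019,-0.0314,0,0],
  [0.019,-0.0314,0,0],
  [0.019,-0.0314,0,0],
  [0.019,-0.0314,0,0],
  [0.019,-0.0314,0,0],
  [0.019,-0.0314,0,0],
  [0.019,-0.0314,0,0],
  [0.019,-0.0314,0,0],
  [0.019,-0.0314,0,0],
  [0.0196,-0.031,0,0],
  [0,0,0,0],
  [0,0,0,0],
], fingers=0.0854)

```text
t: 1.7
eef_pos: [462.9, 47.3, 210.4]
tool_rot: [-3.142, -0.002, 2.756]
force: [-0.2, -0.0, 0.6]
gripper_width: 85.4
grip_force: 0.0
```

drive_tool([
  [0,0,-0.025,0],
  [0,0,-0.025,0],
  [0,0,-0.025,0],
  [0,0,0,0],
  [0,0,0,0],
])

```text
t: 2.2
eef_pos: [462.8, 48.5, 136.4]
tool_rot: [3.142, -0.001, 2.759]
force: [-0.0, -0.2, 0.3]
gripper_width: 85.2
grip_force: 0.0
```

Run:
```python
from h import *
for n in('scene','top'): snap(n,n+'1')
S,T=load('scene1'),load('top1')
a=cv2.cvtColor(S['pixels'],cv2.COLOR_RGB2BGR)[135:265,175:345]; b=cv2.cvtColor(T['pixels'],cv2.COLOR_RGB2BGR)[160:290,180:350]
cv2.imwrite('pics/crop2.png',np.hstack([cv2.resize(x,(400,306),interpolation=cv2.INTER_CUBIC) for x in(a,b)]))
```

```text
(no output)
```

View pics/crop2.png

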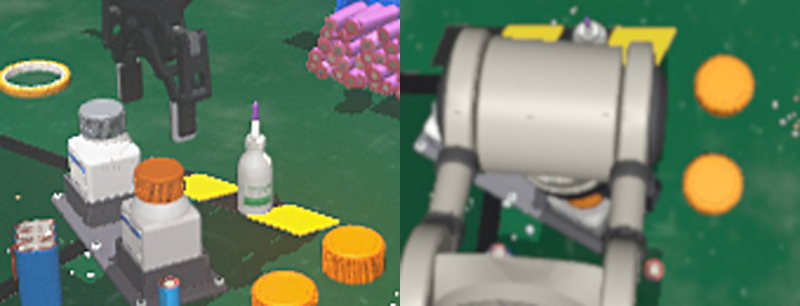

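The view shows the open fingertips above the cap, at about scene px (254,193) and (229,178). I compare these with the projected positions.

Run:
```python
from h import *
S=load('scene1'); d=np.array([.374,.927,0])
for z in(136,149):
  for w in(-46,46): print(z,w,proj(S,np.array([462.8,48.5,z])+w*d))
print(proj(S,[463,47.3,121]),robot.hold_point_z)
```

```text
136 -46 (np.float64(252.8651425509993), np.float64(208.80218715427208))
136 46 (np.float64(230.92862777891168), np.float64(191.75601232553342))
149 -46 (np.float64(252.70431699241098), np.float64(203.2310521194302))
149 46 (np.float64(230.6614814149405), np.float64(186.41690046654833))
(np.float64(242.32464310680342), np.float64(206.36121922607373)) -18.700000000000003
```

Run:
```python
from h import *
S=snap('scene','scene2'); q=readout.sense(); print(q['t'],q['eef_pos'],q['joints'])
A=load('scene1')['pixels']; print(np.abs(A.astype(int)-S['pixels']).mean())
a=cv2.cvtColor(S['pixels'],cv2.COLOR_RGB2BGR)[130:230,190:290]
cv2.imwrite('pics/crop3.png',cv2.resize(a,(600,600),interpolation=cv2.INTER_CUBIC))
```

```text
2.35 [463.92695831  47.96156548 137.29468627] [-6.16228631e-02  3.13565546e-01  1.79119397e+00  1.42684130e-04
  1.03425200e+00 -1.24925808e+00]
1.5224886621315192
```

View pics/crop3.png

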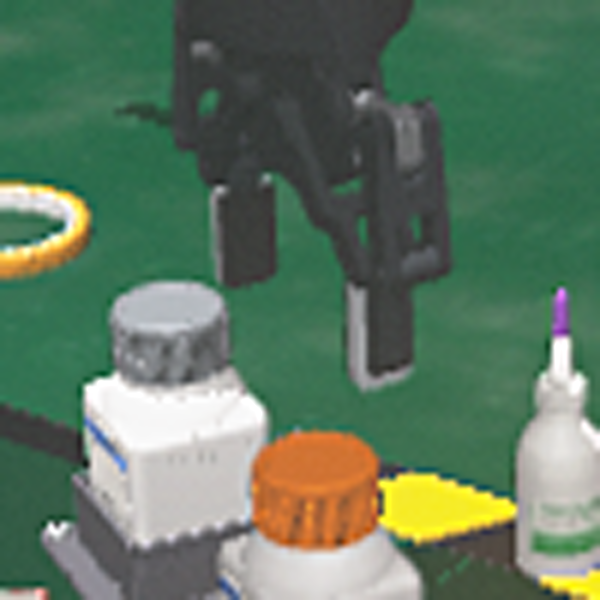

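The tips appear about 20 mm higher in the image than the pose predicts, even allowing for 13 mm of swing. I close the fingers partly, go down a little and look again.

drive_tool([
  [0,0,-0.01,0],
  [0,0,-0.007,0],
  [0,0,0,0],
  [0,0,0,0],
  [0,0,0,0],
  [0,0,0,0],
], fingers=0.062)

```text
t: 2.95
eef_pos: [463.4, 47.6, 119.1]
tool_rot: [3.141, 0.0, 2.758]
force: [-1.1, -0.3, 0.0]
gripper_width: 62.1
grip_force: 0.0
```

Run:
```python
from h import *
S=snap('scene','scene3'); T=snap('top','top3'); q=readout.sense(); print(q['t'],q['eef_pos'],q['tool_rot'],q['gripper_width'])
a=cv2.cvtColor(S['pixels'],cv2.COLOR_RGB2BGR)[150:230,200:280]
b=cv2.cvtColor(T['pixels'],cv2.COLOR_RGB2BGR)[200:280,220:300]
cv2.imwrite('pics/crop4.png',np.hstack([cv2.resize(x,(400,400),interpolation=cv2.INTER_CUBIC) for x in(a,b)]))
for z in (119,125,130,135,200,300): print(z,proj(S,[463,48,z]),proj(T,[463,48,z]))
```

```text
3.05 [463.2750508   47.62328788 119.05401643] [3.14140721e+00 2.83516247e-04 2.75780913e+00] 62.24195657608869
119 (np.float64(242.096653740052), np.float64(207.09570856143628)) (np.float64(257.0506291497238), np.float64(237.88021172375977))
125 (np.float64(241.9986344921635), np.float64(204.62118868160385)) (np.float64(256.90952743249125), np.float64(237.53225901237934))
130 (np.float64(241.91657960438437), np.float64(202.54969297621096)) (np.float64(256.7906814883001), np.float64(237.23918838695437))
135 (np.float64(241.83418412299955), np.float64(200.46959890196314)) (np.float64(256.67067104235446), np.float64(236.94324613423223))
200 (np.float64(240.73105721721754), np.float64(172.62089043767645)) (np.float64(254.99624835409975), np.float64(232.81416871545778))
300 (np.float64(238.90916040215293), np.float64(126.6266598656479)) (np.float64(251.92341704278235), np.float64(225.23665649691011))
```

View pics/crop4.png

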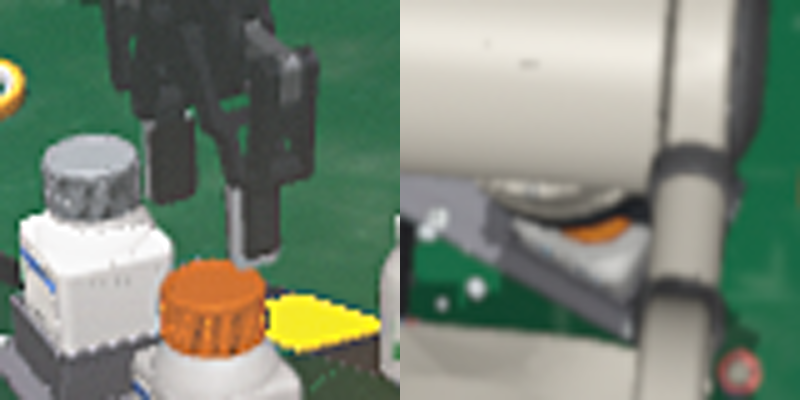

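The tips are now at about (251,202) and (234,190), and they still read roughly 25 mm high. I step down gently while watching the force.

drive_tool([
  [0,0,-0.003,0],
  [0,0,-0.003,0],
  [0,0,-0.003,0],
  [0,0,0,0],
  [0,0,0,0],
])

```text
t: 3.55
eef_pos: [463.1, 47.6, 109.8]
tool_rot: [-3.142, -0.0, 2.758]
force: [0.0, 0.5, -0.1]
gripper_width: 62.5
grip_force: 0.0
```

Run:
```python
from h import *
S=snap('scene','scene4'); q=readout.sense(); print(q['t'],q['eef_pos'],q['force'])
a=cv2.cvtColor(S['pixels'],cv2.COLOR_RGB2BGR)[140:230,190:290]
cv2.imwrite('pics/crop5.png',cv2.resize(a,(660,594),interpolation=cv2.INTER_CUBIC))
```

```text
3.6 [463.21627496  47.61760684 109.89533052] [0.73262306 0.04068612 0.43169226]
```

View pics/crop5.png

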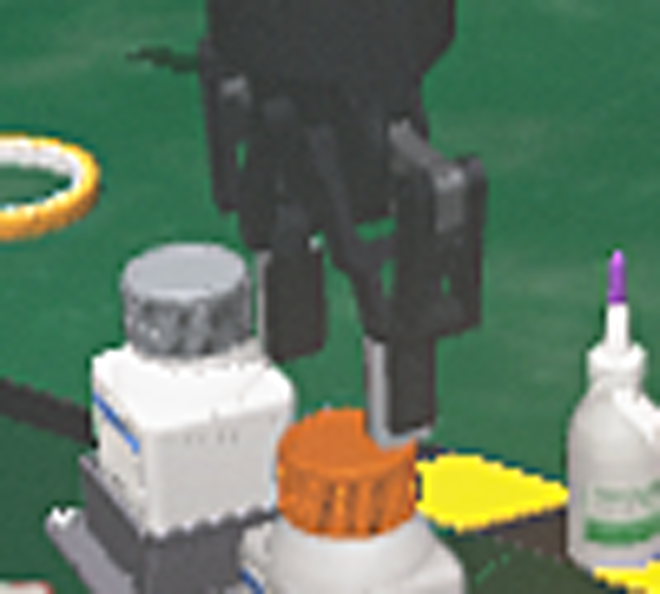

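The near fingertip is at about (251,206) and covers the back-right edge of the cap's top, with no force yet. I probe further down in small steps.

drive_tool([
  [0,0,-0.002,0],
  [0,0,-0.002,0],
  [0,0,-0.001,0],
  [0,0,0,0],
])

```text
t: 4.0
eef_pos: [463.0, 47.6, 104.7]
tool_rot: [-3.142, -0.0, 2.758]
force: [0.4, 0.2, -0.5]
gripper_width: 62.2
grip_force: 0.0
```

drive_tool([
  [0,0,-0.002,0],
  [0,0,-0.002,0],
  [0,0,-0.001,0],
  [0,0,0,0],
])

```text
t: 4.4
eef_pos: [463.0, 47.6, 99.7]
tool_rot: [-3.142, -0.0, 2.758]
force: [-0.4, 0.1, -0.3]
gripper_width: 62.1
grip_force: 0.0
```

Run:
```python
from h import *
S=snap('scene','scene5'); T=snap('top','top5'); q=readout.sense(); print(q['t'],q['eef_pos'],q['force'])
a=cv2.cvtColor(S['pixels'],cv2.COLOR_RGB2BGR)[150:230,200:280]
b=cv2.cvtColor(T['pixels'],cv2.COLOR_RGB2BGR)[200:280,220:300]
cv2.imwrite('pics/crop6.png',np.hstack([cv2.resize(x,(400,400),interpolation=cv2.INTER_CUBIC) for x in(a,b)]))
```

```text
4.5 [463.17677529  47.62746646  99.90586133] [ 0.00864094  0.06947266 -0.77067758]
```

View pics/crop6.png

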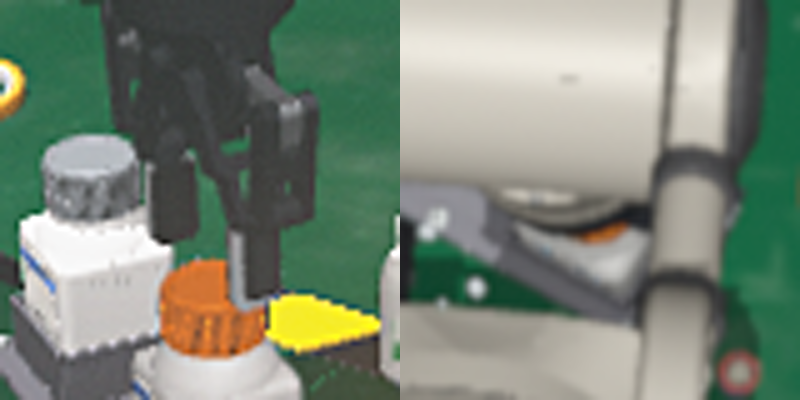

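The tips still look clear of the cap's side. A test close to 40 mm settles it: the fingers either stop on the cap at about 46 mm or pass above it.

drive_tool([
  [0,0,0,0],
  [0,0,0,0],
  [0,0,0,0],
  [0,0,0,0],
], fingers=0.04)

```text
t: 4.9
eef_pos: [463.2, 47.6, 100.0]
tool_rot: [3.141, 0.0, 2.758]
force: [0.0, 0.3, 0.1]
gripper_width: 40.0
grip_force: 0.0
```

At 40 mm the fingers met nothing, so the tips are above the cap. I use this narrow opening to feel for the cap's top.

drive_tool([
  [0,0,-0.002,0],
  [0,0,-0.002,0],
  [0,0,0,0],
])

```text
t: 5.2
eef_pos: [463.6, 47.6, 98.6]
tool_rot: [3.141, 0.002, 2.758]
force: [-8.7, 0.3, 27.5]
gripper_width: 39.7
grip_force: 13.9
```

drive_tool([
  [0,0,-0.002,0],
  [0,0,-0.001,0],
  [0,0,0,0],
])

```text
t: 5.5
eef_pos: [463.9, 47.5, 98.2]
tool_rot: [3.141, 0.004, 2.758]
force: [-16.1, -0.3, 52.8]
gripper_width: 40.2
grip_force: 26.7
```

drive_tool([
  [0,0,-0.002,0],
  [0,0,-0.001,0],
  [0,0,0,0],
])

```text
t: 5.8
eef_pos: [464.2, 47.5, 97.7]
tool_rot: [3.14, 0.006, 2.759]
force: [-24.9, 0.7, 79.0]
gripper_width: 40.3
grip_force: 39.5
```

That was too many steps in one go: 79 N. But the contact point is known now, at TCP z of about 99. I read the moment to see where the contact sits, then raise.

Run:
```python
from h import *
q=readout.sense(); print(q['t'],q['eef_pos'],q['force'],q['moment'],q['grip_force'])
```

```text
5.8 [464.17345922  47.46973195  97.67215999] [-24.90684688   0.71687044  79.02650919] [-0.37325374  4.38696331 -0.10401308] 39.51006674207747
```

drive_tool([
  [0,0,0.01,0],
  [0,0,0.01,0],
  [0,0,0,0],
  [0,0,0,0],
], fingers=0.0854)

```text
t: 6.2
eef_pos: [463.0, 47.6, 109.4]
tool_rot: [-3.141, -0.001, 2.758]
force: [0.2, 0.5, -0.3]
gripper_width: 85.4
grip_force: 0.0
```

The contact moment is centred, so the fingers sit over the cap and the tips ride about 22 mm above the reported TCP. For the grip I want tips at about 98 mm, so TCP at about 76 mm. I go down with the fingers open.

drive_tool([
  [0,0,-0.006,0],
  [0,0,-0.006,0],
  [0,0,-0.005,0],
  [0,0,0,0],
])

```text
t: 6.6
eef_pos: [462.4, 47.7, 91.6]
tool_rot: [-3.141, -0.003, 2.758]
force: [-0.8, -0.3, 0.0]
gripper_width: 85.4
grip_force: 0.0
```

drive_tool([
  [0,0,-0.004,0],
  [0,0,-0.004,0],
  [0,0,0,0],
])

```text
t: 6.9
eef_pos: [462.8, 47.6, 84.4]
tool_rot: [-3.141, -0.001, 2.758]
force: [0.4, -0.3, 0.2]
gripper_width: 85.5
grip_force: 0.0
```

drive_tool([
  [0,0,-0.003,0],
  [0,0,-0.003,0],
  [0,0,0,0],
])

```text
t: 7.2
eef_pos: [462.9, 47.6, 78.6]
tool_rot: [-3.141, -0.001, 2.758]
force: [0.1, -0.3, 0.3]
gripper_width: 85.5
grip_force: 0.0
```

Run:
```python
from h import *
S=snap('scene','scene6')
a=cv2.cvtColor(S['pixels'],cv2.COLOR_RGB2BGR)[160:240,200:290]
cv2.imwrite('pics/crop7.png',cv2.resize(a,(675,600),interpolation=cv2.INTER_CUBIC))
```

```text
(no output)
```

View pics/crop7.png

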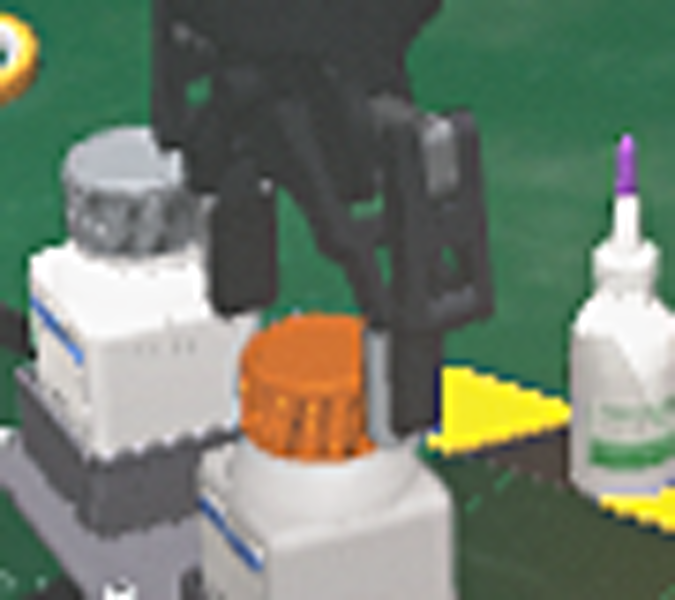

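The fingers straddle the cap: the near one is at crop (405,380), the far one behind it at (240,260), and the tips are alongside the cap's side. I go down 3 mm more and close.

drive_tool([
  [0,0,-0.003,0],
  [0,0,0,0],
  [0,0,0,0],
])

```text
t: 7.55
eef_pos: [463.1, 47.6, 75.9]
tool_rot: [3.142, -0.0, 2.758]
force: [-0.6, -0.0, -0.5]
gripper_width: 85.5
grip_force: 0.0
```

drive_tool([
  [0,0,0,0],
  [0,0,0,0],
  [0,0,0,0],
  [0,0,0,0],
  [0,0,0,0],
  [0,0,0,0],
], fingers=0.03)

```text
t: 8.15
eef_pos: [463.3, 47.3, 76.5]
tool_rot: [-3.141, 0.001, 2.758]
force: [-1.9, -1.6, 4.7]
gripper_width: 43.8
grip_force: 60.1
```

```bash
python3 -c "
from h import *
for k,v in readout.sense().items(): print(k,np.round(v,3))"
```

```text
t 8.15
joints [-6.300e-02  4.000e-01  1.865e+00 -1.000e-03  8.760e-01 -1.250e+00]
qvel [-0.     0.002 -0.     0.     0.     0.   ]
tau [  0.695 -38.031 -17.973   0.538  -0.466   0.046]
eef_pos [463.315  47.274  76.468]
tool_rot [-3.141e+00  1.000e-03  2.758e+00]
force [-1.858 -1.639  4.69 ]
moment [-0.326  0.265  0.042]
grip_force 60.134
gripper_width 43.805
```

Gripped: the width stops at 43.8 mm, with 60 N and hardly any side load. Now I try anticlockwise, gently.

drive_tool([
  [0,0,0,2],
  [0,0,0,2],
  [0,0,0,2],
  [0,0,0,0],
])

```text
t: 8.55
eef_pos: [463.7, 47.6, 76.6]
tool_rot: [3.141, 0.001, 2.864]
force: [-1.1, -0.6, 5.1]
gripper_width: 43.9
grip_force: 60.2
```

```bash
python3 -c "
from h import *
q=readout.sense()
for k in('eef_pos','tool_rot','force','moment','gripper_width'): print(k,np.round(q[k],3))"
```

```text
eef_pos [463.668  47.57   76.618]
tool_rot [3.141e+00 1.000e-03 2.864e+00]
force [-1.121 -0.608  5.148]
moment [-0.069  0.208  0.037]
gripper_width 43.884
```

It turned 6° with only 0.04 N m, so there is no stop this way. I go on anticlockwise, following the rise of 0.04 mm per degree.

drive_tool([
  [0,0,0.0002,5],
  [0,0,0.0002,5],
  [0,0,0.0002,4],
  [0,0,0,0],
])

```text
t: 8.95
eef_pos: [463.9, 47.7, 77.1]
tool_rot: [3.141, 0.002, 3.108]
force: [1.6, 1.3, 4.9]
gripper_width: 43.8
grip_force: 60.4
```

```bash
python3 -c "
from h import *
q=readout.sense()
for k in('eef_pos','tool_rot','force','moment','gripper_width'): print(k,np.round(q[k],3))
S=snap('scene','scene7')
a=cv2.cvtColor(S['pixels'],cv2.COLOR_RGB2BGR)[180:230,215:275]
b=cv2.cvtColor(load('scene6')['pixels'],cv2.COLOR_RGB2BGR)[180:230,215:275]
cv2.imwrite('pics/crop8.png',np.hstack([cv2.resize(x,(400,333),interpolation=cv2.INTER_CUBIC) for x in(b,a)]))"
```

```text
eef_pos [463.886  47.718  77.13 ]
tool_rot [3.141e+00 2.000e-03 3.108e+00]
force [1.61  1.346 4.903]
moment [ 0.088 -0.056  0.02 ]
gripper_width 43.825
```

View pics/crop8.png

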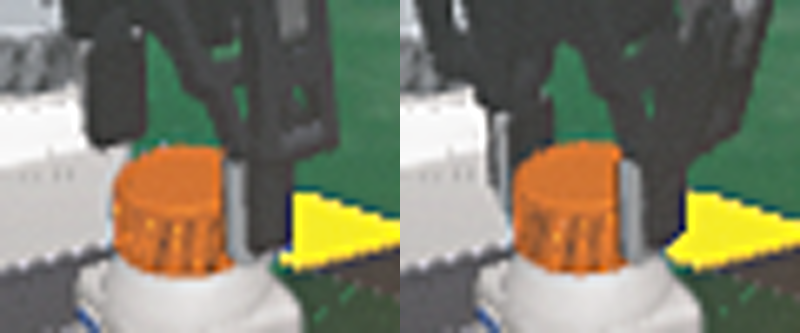

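The cap is held squarely, with the near pad at crop (635,210), and its ribs have turned with the fingers without a hard moment. I turn the remaining 58°.

drive_tool([
  [0,0,0.0003,6],
  [0,0,0.0003,6],
  [0,0,0.0003,6],
  [0,0,0.0003,6],
  [0,0,0.0002,5],
  [0,0,0,0],
])

```text
t: 9.6
eef_pos: [463.5, 47.6, 78.3]
tool_rot: [-3.141, 0.001, -2.67]
force: [0.1, -0.6, 4.0]
gripper_width: 43.9
grip_force: 60.5
```

```bash
python3 -c "
from h import *
q=readout.sense()
for k in('eef_pos','tool_rot','force','moment','gripper_width'): print(k,np.round(q[k],3))"
```

```text
eef_pos [463.462  47.606  78.285]
tool_rot [-3.141e+00  1.000e-03 -2.670e+00]
force [ 0.119 -0.6    4.017]
moment [-0.03  -0.008 -0.013]
gripper_width 43.887
```

drive_tool([
  [0,0,0.0003,6],
  [0,0,0.0003,6],
  [0,0,0.0003,6],
  [0,0,0.0003,6],
  [0,0,0.0002,5],
  [0,0,0,0],
  [0,0,0,0],
])

```text
t: 10.3
eef_pos: [462.9, 47.6, 79.0]
tool_rot: [3.141, -0.0, -2.168]
force: [0.1, -0.5, -0.1]
gripper_width: 43.9
grip_force: 60.9
```

```bash
python3 -c "
from h import *
q=readout.sense()
for k in('eef_pos','tool_rot','force','moment','gripper_width'): print(k,np.round(q[k],3))"
```

```text
eef_pos [462.888  47.597  79.038]
tool_rot [ 3.141 -0.    -2.168]
force [ 0.118 -0.51  -0.1  ]
moment [ 0.021  0.014 -0.011]
gripper_width 43.939
```

That is 77.8° turned, and the vertical force has fallen away. I lift a little and check.

drive_tool([
  [0,0,0.001,0],
  [0,0,0.001,0],
  [0,0,0,0],
])

```text
t: 10.6
eef_pos: [463.3, 47.6, 81.5]
tool_rot: [-3.141, 0.0, -2.165]
force: [-0.6, -0.1, -0.5]
gripper_width: 43.7
grip_force: 60.9
```

Free, with no pull. I lift it straight off.

drive_tool([
  [0,0,0.004,0],
  [0,0,0.005,0],
  [0,0,0.006,0],
  [0,0,0.006,0],
  [0,0,0.006,0],
  [0,0,0.006,0],
  [0,0,0.006,0],
  [0,0,0.006,0],
  [0,0,0.006,0],
  [0,0,0.006,0],
  [0,0,0.005,0],
  [0,0,0.003,0],
  [0,0,0,0],
  [0,0,0,0],
  [0,0,0,0],
  [0,0,0,0],
])

```text
t: 12.2
eef_pos: [463.0, 47.6, 146.1]
tool_rot: [3.141, -0.0, -2.164]
force: [-0.0, 0.0, 0.9]
gripper_width: 43.9
grip_force: 61.0
```

```bash
python3 -c "
from h import *
S=snap('scene','scene8'); q=readout.sense(); print(q['t'],q['eef_pos'],q['gripper_width'],q['grip_force'])
print(*orange(S)[0],sep='\n')
print(proj(S,[463,47.5,175]))
a=cv2.cvtColor(S['pixels'],cv2.COLOR_RGB2BGR)[140:270,175:315]
cv2.imwrite('pics/crop9.png',cv2.resize(a,(640,594),interpolation=cv2.INTER_CUBIC))"
```

```text
12.25 [463.05397309  47.62265245 146.10978871] 44.08956492834234 60.96197892911732
(array([189.5, 172.8]), [175, 167, 30, 9, 68])
(array([242.3, 181.8]), [233, 173, 20, 19, 329])
(array([324.6, 245.6]), [312, 231, 27, 25, 357])
(array([295.3, 266.3]), [282, 250, 28, 27, 397])
(np.float64(241.35267534286493), np.float64(183.57270688578208))
```

View pics/crop9.png

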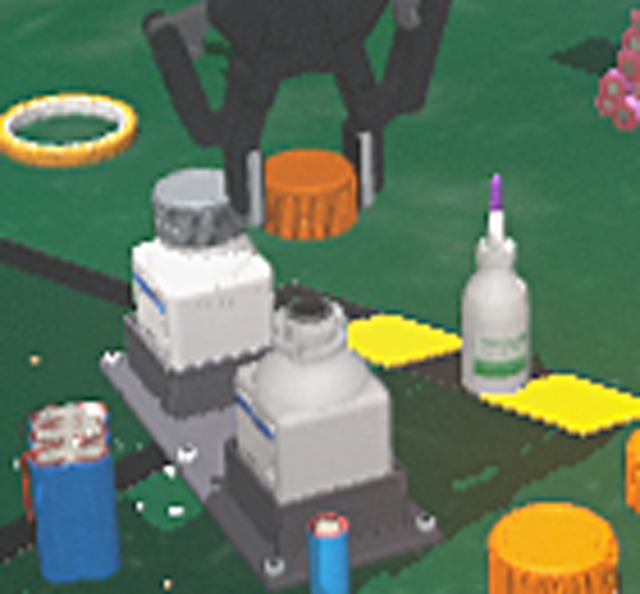

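The cap is held level between the pads at (242,182), well above its open bottle, and everything else is standing as before. I hand in.

```bash
python3 -c "
from station import workorder
print(workorder.hand_in())"
```

```text
the job is handed in; nothing more can be done
None
```

I unscrewed the orange cap about 78° anticlockwise (right-hand thread) and lifted it straight off; it is held level about 70 mm above where it sat on its bottle, and the job is handed in with no verdict returned.

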